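Check and line up an infrared pen thermometer over a chilled beaker

ROBOT

A 6-joint arm with a two-finger parallel gripper is mounted at the origin on the work surface. World frame = base frame: x ahead of the robot, y to its left, z up, the work surface at z = 0. Lengths are in mm, angles in rad, forces in N, time in s.
With the tool pointing down it reaches from about 275 to 1000 mm from the base axis. Payload 8.4 kg.
Tool frame: the origin (TCP) lies midway between the tips of the shut fingers; the grasp point (between the pads) lies 19 mm behind it; z points along the fingers, y is the line along which they close (so a half turn about z gives the same grasp; the last joint's range is limited). The gripper opens to 85 mm and grips with 20 to 120 N. Pads are 22 mm wide; open, the fingers measure 114 mm over their backs; the gripper's body (76 mm by 85 mm) begins 54 mm behind the grasp point. The pads swing forward as they close: fully open they stand 13 mm farther back than shut.
Start: joints at [-1.222, 0.353, 1.633, -0, 1.155, -0.002], TCP at [214.779, -586.939, 231.281] pointing down, gripper open.
Joint ranges: [-2.63, 2.63], [-0.92, 2.1], [0.06, 2.66], [-1.3, 4.44], [0, 2.69], [-3.02, 3.02]. Speed limits (rad/s): [2.22, 2.22, 2.79, 3.14, 3.14, 3.14].

INTERFACE

Orientations are given as [roll, pitch, yaw] about the fixed x, y, z axes, in that order (R = Rz(yaw) Ry(pitch) Rx(roll)).
In Python, from rig import r gives the robot as it stands.
- The arm moves only by the shell command python3 -m inch 'ROWS' [OPENING] [FORCE]. ROWS is JSON, a list that holds one entry, the list of rows, each a list of 6 numbers: the shift along the tool's x, y, z scaled (see below), then the turn, a rotation vector about the tool's x, y, z scaled (see below). In form: [[[tx, ty, tz, wx, wy, wz], ...]]. A call has 1 to 8 rows; each row is the pose to reach, as a shift and turn from the pose commanded when the call began, along the tool's axes at that moment, turning the shorter way round; what a row does not reach only later rows make up. The controller multiplies each number of a shift by 20 cm and each number of a turn by pi rad. A row lasts 1/12 s, in which the tool goes at most 41.7 mm and 7.16 degrees, less where a joint would pass 70% of its speed; a pose out of reach is approached as far as the arm can. A call with a number of a shift or a turn outside -1 to 1 is refused whole. A call with a gripper value outside its range is refused whole. OPENING is the gripper's target within -1 to 1 (fully open at 1, half-way at 0, shut at -1), set as the call begins (- or left out, the last holds). The fingers move at their own pace and stop on an object; FORCE is the grip in N (left out, the last holds). Time passes only in rows, so rows that repeat a pose let the fingers close. It gives the time, the measured TCP pose, the force, the opening and the grip force at its end, in the units of the state.
- r.sense(): the state, without advancing time (a new reading comes with each control period).
- r.grab_frame(name): name is "scene" or "top" or "wrist"; returns the picture (480x640x3 uint8, red, green, blue); there is no depth.
- r.camera_info(name): a dict with "K" (3x3 intrinsics, pixels), "rvec" (rotation vector, rad) and "tvec" (3), from world to camera coordinates, as OpenCV has them; the wrist camera has in their place "mount" (4x4, takes a point from camera to tool coordinates, whose origin is the TCP and whose axes are the flange's). Camera axes: x right, y down, z forward; pixel columns grow to the right and rows downward; lengths in mm; the calibration is good to about 2 mm. A picture is of the moment at which its call begins: read the wrist's pose just before it. camera_info takes no time and is no camera call.
- r.sign_off(): hands the job in; it is judged then, once.
The state is a dict: "clock": time; "qpos": joint angles; "qvel": joint speeds; "joint_efforts": joint torques, N m; "eef_pos": TCP position; "tcp_rot": TCP orientation; "contact_force": force on the tool from outside, world axes, zero at the start; "wrist_torque": the same for the moment, N m; "opening": opening from 0.0 (shut) to 1.0 (fully open); "grasp_force": force on a finger pad.
Only numpy, scipy, OpenCV 4.12 (cv2) and the standard library are available. Lean on these libraries where they do the work, as an engineer would, in place of code of your own. Each camera call takes 0.05 s, during which the arm holds its last target. There are 200 camera calls.

TASK

Draw the pen-shaped infrared thermometer up out of its stand and first check it on the reference: point its nose squarely at the centre of the round disc on the sloped face, about 2 cm away, and hold it steady there for a good second. Then carry it over the wall and contents of the foam cooler to see whether the open beaker has chilled: stop with the thermometer upright, its nose hovering about 1 cm above the middle of the beaker's mouth, and finish still holding it there, motionless (do not put it down or let go). Do not let the thermometer touch the reference, the cooler or anything in or around them, and leave the beaker, bottles, pot and vial rack where they stand.

Things in the scene. Friction and masses are not known exactly. Their poses are not given: they have to be found in the camera images.
- wand_mid (a point): Centre (half-way up) of the loose black pen thermometer, 150 mm long, about 80 to 160 g, standing nose-down and unfastened in its stand. Own z runs from nose to top; the flat top is 75 mm above this point, the nose tip 75 mm below. The rectangular body is 32 mm (own x) by 26 mm (own y); grip it across the 26 mm, along own y, in the upper half.
- wand_nose (a point): Centre of the flat nose tip, the pen's lower end; axes as wand_mid, so the pen looks along -z. From here a cone 22 mm long widens from 16 to 24 mm diameter, then the rectangular body runs 128 mm to the top.
- wand: The pen thermometer as a body; origin at the nose tip, axes as wand_mid; a small display is on its -x side.
- dock: The fixed stand, a grey block 70 x 70 x 52 mm, origin at the centre of its underside. A straight rectangular pocket from the top, 40 mm deep with floor 12 mm above the table, leaves about 1.5 mm of play on each side of the pen; lift the nose 45 mm straight up to be clear of it.
- ref: The fixed reference stand: aluminium base 90 x 90 x 10 mm with a post carrying a sloped plate 76 x 76 x 8 mm; origin under the centre of the base.
- ref_spot (a point): Centre of the front of the round black disc (40 mm diameter, 3 mm raised) on the sloped plate, 68 mm above the table. Its own z axis is the outward normal of the face, leaning 30 degrees from vertical towards the stand's -x side (roughly towards the robot); own x points up the slope away from the robot, own y along the plate's level edges.
- cooler: Fixed white foam cooler, open on top, 150 (x) x 250 (y) x 115 mm high, walls, floor and middle divider 18 mm thick; the divider runs along own x, making two cells side by side in own y, each about 114 x 98 mm. Origin under its centre.
- beaker_rim (a point): Centre of the mouth of the open plastic beaker, level with its rim; z up. The loose beaker is 62 mm in diameter and 70 mm high, wall 3 mm, standing in one of the two cooler cells, its rim 88 mm above the table and 27 mm below the top of the cooler wall.
- beaker: The beaker as a body; origin at the centre of its underside.
- bottle: Loose brown capped bottle, 58 mm diameter, 130 mm high, in the other cooler cell, its top 148 mm above the table; origin under its centre. Leave it alone.
- flask: Loose white capped bottle on the table, 60 mm diameter, 150 mm high; origin under its centre. Leave it alone.
- pot: Loose small white lidded pot on the table, 48 mm diameter, 60 mm high; origin under its centre. Leave it alone.
- rack: Loose steel rack 80 x 140 mm with vials, 86 mm high overall; origin under its centre. Leave it alone.

How it is judged:
By the outcome, as a careful person would: the job done as asked, in the order asked, and still so for the second after the job is handed in, while the arm keeps its last pose, push and grip.
It also fails if it takes over 51 s, if anything falls off the work surface, if the arm or the gripper's body presses on something with over 40 N, if the wrist force passes 120 N, or if a joint passes its speed limit or range.

## Working session

There is one attempt and no reset: what is moved stays moved. The work goes in short steps, Python scripts to look and compute and a shell command to move; the robot and the scene stay as the last step left them, time stands still between calls to the robot, and variables do not carry over. Pictures are saved under pics/ and viewed, at most 10 in all, crops included, and the job is handed in when it is done.

```bash
mkdir -p pics; ls; python3 - <<'E'
from rig import r
import cv2,json
print(r.sense())
for n in ("scene","top","wrist"):
    im=r.grab_frame(n); cv2.imwrite(f"pics/{n}0.png",im[:,:,::-1]); print(n,r.camera_info(n))
E
```

```text
pics
{'clock': 0.0, 'qpos': array([-1.22243059e+00,  3.53671676e-01,  1.63414353e+00, -1.11346286e-05,
        1.15521299e+00, -2.43699855e-03]), 'qvel': array([-0.00055388, -0.00158248,  0.00045566,  0.00229018, -0.00128135,
        0.00015595]), 'joint_efforts': array([-9.80195800e-04, -6.05234385e+01, -3.42068446e+01, -5.91985759e-05,
        9.01080522e-03, -4.90585739e-05]), 'eef_pos': array([ 214.59085821, -586.48641773,  230.54297316]), 'tcp_rot': array([-3.14015709e+00,  6.68195072e-06,  3.50807238e-01]), 'contact_force': array([-1.1116143,  0.3202682, -0.0895695]), 'wrist_torque': array([-0.02777344, -0.06017983,  0.06507363]), 'grasp_force': 0.0, 'opening': 0.9996590528751385}
scene {'K': array([[549.97049256,   0.        , 314.12236512],
       [  0.        , 549.97049256, 239.54474008],
       [  0.        ,   0.        ,   1.        ]]), 'rvec': array([ 1.73851453,  2.03672166, -0.64589935]), 'tvec': array([  66.89253203, -368.90067054, 1471.8488336 ])}
top {'K': array([[443.06560145,   0.        , 318.8632953 ],
       [  0.        , 443.06560145, 237.48450161],
       [  0.        ,   0.        ,   1.        ]]), 'rvec': array([ 2.12050252, -2.05385403,  0.25122945]), 'tvec': array([ -4.29295109, 549.53830559, 735.36474332])}
wrist {'K': array([[408.17424   ,   0.        , 323.04166811],
       [  0.        , 408.17424   , 242.97647764],
       [  0.        ,   0.        ,   1.        ]]), 'mount': array([[ 2.67184732e-04, -9.56912962e-01, -2.90374777e-01,
         7.45724878e+01],
       [ 9.99999932e-01,  3.29377787e-04, -1.65307610e-04,
        -1.80815933e-01],
       [ 2.53827996e-04, -2.90374713e-01,  9.56912985e-01,
        -1.42206119e+02],
       [ 0.00000000e+00,  0.00000000e+00,  0.00000000e+00,
         1.00000000e+00]])}
```

View pics/scene0.png

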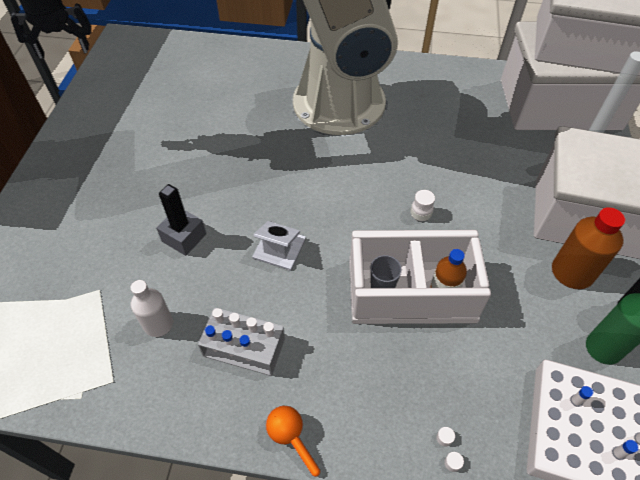

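View pics/top0.png

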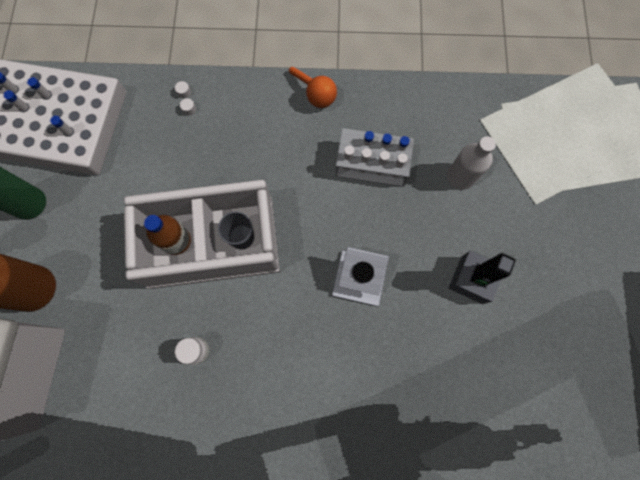

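The scene picture shows the pen in its dock at about (173,210), the ref disc at (278,231) and the beaker at (385,272). The top picture shows them at (500,265), (363,272) and (237,231). I'll enlarge these areas to read edges.

```bash
python3 - <<'E'
import cv2,numpy as np
t=cv2.imread("pics/top0.png");s=cv2.imread("pics/scene0.png")
def c(im,x,y,w,h,W,H):
    o=cv2.resize(im[y:y+h,x:x+w],(W,H),interpolation=cv2.INTER_CUBIC)
    return cv2.convertScaleAbs(o,alpha=1.4,beta=15)
# scale 5, 80x60 windows
def g(im,x,y): 
    o=c(im,x,y,80,60,400,300)
    for i in range(0,80,10): cv2.line(o,(i*5,0),(i*5,6),(0,255,255),1); cv2.putText(o,str(x+i),(i*5,16),0,.33,(0,0,255),1)
    for i in range(0,60,10): cv2.line(o,(0,i*5),(6,i*5),(0,255,255),1); cv2.putText(o,str(y+i),(7,i*5+4),0,.33,(0,0,255),1)
    return o
cv2.imwrite("pics/m1.png",np.vstack([np.hstack([g(t,445,245),g(t,325,245)]),np.hstack([g(t,200,195),g(s,240,215)])]))
cv2.imwrite("pics/m2.png",np.vstack([np.hstack([g(s,140,180),g(s,140,200)]),np.hstack([g(s,345,230),g(s,420,230)])]))
E
```

```text
(no output)
```

View pics/m1.png

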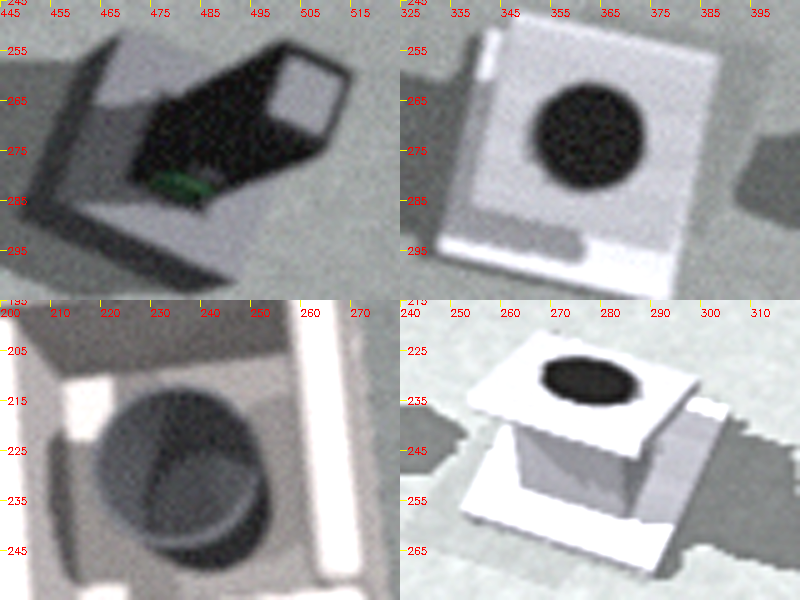

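View pics/m2.png

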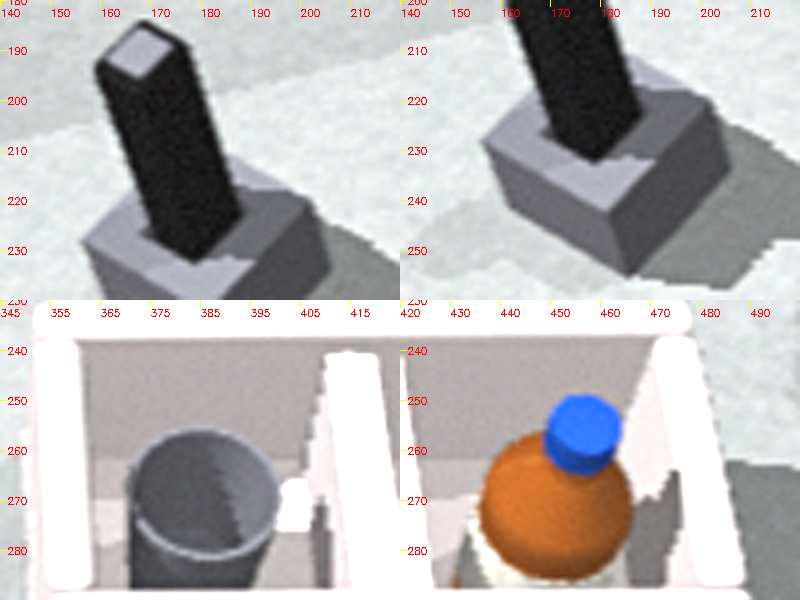

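```bash
cat > h.py <<'E'
import cv2,numpy as np
from rig import r
from scipy.optimize import least_squares
from scipy.spatial.transform import Rotation as R
CI={n:r.camera_info(n) for n in("scene","top")}
def proj(n,P):
    c=CI[n]; return cv2.projectPoints(np.float64(P).reshape(-1,1,3),c["rvec"],c["tvec"],c["K"],None)[0].reshape(-1,2)
def ray(n,uv):
    c=CI[n]; M=cv2.Rodrigues(c["rvec"])[0]; o=-M.T@c["tvec"]
    d=M.T@np.linalg.inv(c["K"])@np.r_[uv,1]; return o,d
def atz(n,uv,z):
    o,d=ray(n,uv); return o+d*(z-o[2])/d[2]
E
python3 - <<'E'
from h import *
np.set_printoptions(precision=1,suppress=True)
def p(x0,y0,a,b): return np.array([x0+a/5-.4,y0+b/5-.4])
def show(n,*a): print(n,*a)
def both(name,t,s,z): print(name,atz("top",t,z),atz("scene",s,z))
both("pentop",p(445,245,306,94),p(140,180,139,52),162)
both("spot",p(325,245,188,135),p(240,215,190,80),68)
both("beaker",p(200,195,177,166),p(345,230,207,194),88)
print("dock52",[atz("scene",p(140,200,*q),52)[:2] for q in[(83,140),(208,210),(312,98)]],atz("scene",p(140,200,230,276),0))
print("pen edges top",[atz("top",p(445,245,*q),162)[:2] for q in[(287,52),(348,75),(322,135),(267,110)]])
print("pen edges scene",[atz("scene",p(140,180,*q),162)[:2] for q in[(140,27),(172,47),(138,77),(105,58)]])
print("refplate level edge lo/hi: ",[atz("scene",p(240,215,*q),z)[:2] for q,z in[((68,100),47),((240,155),47),((130,30),80),((300,80),80)]])
print("ref base scene",[atz("scene",p(240,215,*q),10)[:2] for q in[(60,210),(255,270),(330,108)]])
print("ref base/top",[atz("top",p(325,245,*q),z)[:2] for q,z in[((105,12),84),((322,55),84),((38,250),10)]])
print("cooler top corners",[atz("scene",q,115)[:2] for q in[(351,233),(479,231),(354,292),(486,292)]])
print("cooler top corners T",[atz("top",q,115)[:2] for q in[(125,197),(267,183),(277,262),(127,277)]])
print("display",atz("top",p(445,245,180,185),110),"bottlecap",atz("top",(153,223),148),"flask",atz("top",(485,146),150), "pot",atz("top",(189,350),60))
E
```

```text
pentop [ 493.1 -282.4  162. ] [ 492.8 -281.5  162. ]
spot [489.3 -65.8  68. ] [490.5 -65.5  68. ]
beaker [557.4 162.6  88. ] [560.8 164.3  88. ]
dock52 [array([ 511.6, -325.9]), array([ 538.4, -262.5]), array([ 474.8, -235.5])] [ 537.5 -263.9    0. ]
pen edges top [array([ 506.4, -277.4]), array([ 499.6, -296. ]), array([ 480.2, -286.5]), array([ 487.6, -269.8])]
pen edges scene [array([ 480.2, -285.1]), array([ 488.3, -269.3]), array([ 505.2, -277.9]), array([ 497.8, -293.8])]
refplate level edge lo/hi:  [array([ 494.1, -118.8]), array([510.6, -41.5]), array([477.6, -92.8]), array([491.9, -18.4])]
ref base scene [array([ 526. , -118.7]), array([542.8, -30.6]), array([455.4, -13.4])]
ref base/top [array([529.6, -34.7]), array([ 516.5, -111.2]), array([453.7, -14.9])]
cooler top corners [array([506.8,  88.1]), array([462.9, 336.6]), array([637.9, 109.6]), array([600.3, 347.9])]
cooler top corners T [array([599.8, 353.5]), array([633.5, 107.1]), array([492.9,  81.7]), array([459.5, 330.6])]
display [ 471.4 -260.   110. ] bottlecap [545.2 285.5 148. ] flask [ 698.9 -266.3  150. ] pot [344.5 230.6  60. ]
```

```bash
cat >> h.py <<'E'
def T(): 
    s=r.sense(); return s["eef_pos"],R.from_euler("xyz",s["tcp_rot"])
def plan(pos,rot,p0=None,R0=None):
    p,q=T() if p0 is None else (p0,R0)
    t=q.inv().apply(np.array(pos)-p)/200; w=(q.inv()*rot).as_rotvec()/np.pi
    print("row",np.round(t,4),np.round(w,4))
def down(yawdeg): return R.from_euler("xyz",[-np.pi,0,np.deg2rad(yawdeg)])
E
python3 - <<'E'
from h import *
p,q=T(); mid=np.array([354,-434,240]); plan(mid,down(-1)); plan([493,-281.5,240],down(-23),mid,down(-1))
E
```

```text
row [ 0.9165 -0.4772 -0.0458] [-3.000e-04  1.000e-04  1.172e-01]
row [ 0.6816 -0.7745  0.    ] [0.     0.     0.1222]
```

```bash
python3 -m inch '[[[0.45,-0.24,-0.04,0,0,0.06],[0.9165,-0.477,-0.0458,0,0,0.117],[0.9165,-0.477,-0.0458,0,0,0.117],[0.9165,-0.477,-0.0458,0,0,0.117],[0.9165,-0.477,-0.0458,0,0,0.117],[0.9165,-0.477,-0.0458,0,0,0.117],[0.9165,-0.477,-0.0458,0,0,0.117],[0.9165,-0.477,-0.0458,0,0,0.117]]]' 1 60
python3 -m inch '[[[0.6816,-0.7745,0,0,0,0.122],[0.6816,-0.7745,0,0,0,0.122],[0.6816,-0.7745,0,0,0,0.122],[0.6816,-0.7745,0,0,0,0.122],[0.6816,-0.7745,0,0,0,0.122],[0.6816,-0.7745,0,0,0,0.122],[0.6816,-0.7745,0,0,0,0.122],[0.6816,-0.7745,0,0,0,0.122]]]'
python3 - <<'E'
from h import *
s=r.sense(); print(s["qpos"],s["clock"])
p,q=T(); cv2.imwrite("pics/w1.png",r.grab_frame("wrist")[:,:,::-1]); print(repr(p),q.as_euler("xyz",1)); plan([493,-281.5,240],down(-23))
c=r.camera_info("wrist");M=c["mount"]
def pw(P):
    l=q.inv().apply(np.array(P)-p); l=(l-M[:3,3])@M[:3,:3]; u=c["K"]@l; return u[:2]/u[2]
print([pw([493.2+a*13,-281.5+b*13,162]).round() for a in(-1,1) for b in(-1,1)])
E
```

```text
clock: 0.82
eef_pos: [354.1, -434.4, 240.4]
tcp_rot: [3.141, 0.0, -0.016]
contact_force: [0.1, 0.5, -0.2]
opening: 1.001
grasp_force: 0.0
clock: 1.48
eef_pos: [492.5, -282.8, 240.1]
tcp_rot: [3.141, 0.001, -0.4]
contact_force: [0.4, -0.1, -0.5]
opening: 1.001
grasp_force: 0.0
[-5.23420979e-01  2.56443964e-01  1.74781963e+00 -7.65398148e-04
  1.13791335e+00  1.44752745e+00] 1.4833
array([ 492.50355607, -282.77335985,  240.11670088]) [ 1.79964621e+02  3.81229280e-02 -2.29086307e+01]
row [ 0.0009 -0.0096  0.0008] [0.0002 0.0002 0.0001]
[array([351., 267.]), array([309., 283.]), array([334., 226.]), array([291., 243.])]
```

View pics/w1.png

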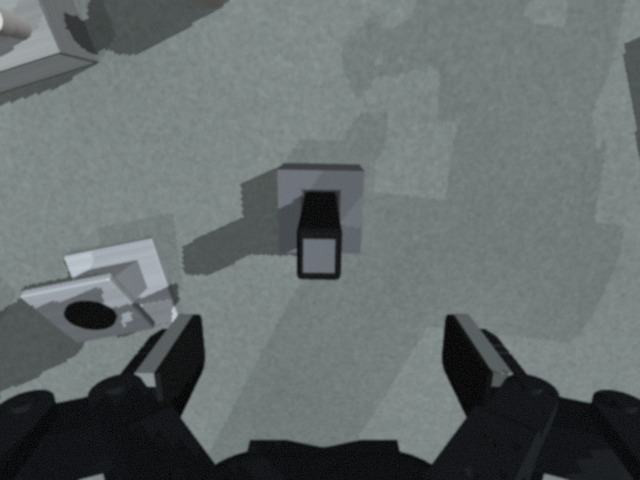

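The wrist view shows the pen top centred at about (319,256), square to the fingers and within 1 mm of my estimate. Descending and gripping.

```bash
python3 -m inch '[[[0,-0.0105,0.15,0,0,0],[0,-0.0105,0.3,0,0,0],[0,-0.0105,0.45,0,0,0],[0,-0.0105,0.55,0,0,0],[0,-0.0105,0.61,0,0,0],[0,-0.0105,0.645,0,0,0],[0,-0.0105,0.645,0,0,0],[0,-0.0105,0.645,0,0,0]]]' 1 60
python3 -m inch '[[[0,0,0,0,0,0],[0,0,0,0,0,0],[0,0,0,0,0,0],[0,0,0,0,0,0],[0,0,0,0,0,0],[0,0,0,0,0,0],[0,0,0,0,0,0],[0,0,0,0,0,0]]]' -1 60
python3 -m inch '[[[0,0,0,0,0,0],[0,0,0,0,0,0],[0,0,0,0,0,0],[0,0,0,0,0,0],[0,0,0,0,0,0],[0,0,0,0,0,0],[0,0,0,0,0,0],[0,0,0,0,0,0]]]'
```

```text
clock: 2.2
eef_pos: [494.0, -280.8, 112.2]
tcp_rot: [3.141, -0.001, -0.401]
contact_force: [0.1, -0.4, -0.4]
opening: 0.998
grasp_force: 0.0
clock: 2.87
eef_pos: [494.2, -280.0, 112.0]
tcp_rot: [3.141, -0.001, -0.4]
contact_force: [-1.4, -0.7, 7.0]
opening: 0.298
grasp_force: 58.9
clock: 3.53
eef_pos: [494.2, -280.0, 112.0]
tcp_rot: [3.141, -0.001, -0.4]
contact_force: [-1.5, 0.1, 6.0]
opening: 0.296
grasp_force: 59.0
```

```bash
python3 -m inch '[[[0,0,-0.02,0,0,0],[0,0,-0.06,0,0,0],[0,0,-0.1,0,0,0],[0,0,-0.14,0,0,0],[0,0,-0.18,0,0,0],[0,0,-0.22,0,0,0],[0,0,-0.26,0,0,0],[0,0,-0.3,0,0,0]]]'
python3 -m inch '[[[0,0,-0.05,0,0,0],[0,0,-0.1,0,0,0],[0,0,-0.15,0,0,0],[0,0,-0.2,0,0,0],[0,0,-0.25,0,0,0],[0,0,-0.3,0,0,0],[0,0,-0.3,0,0,0],[0,0,-0.3,0,0,0]]]'
python3 - <<'E'
from h import *
p,q=T(); w=r.grab_frame("wrist");t=r.grab_frame("top");s=r.grab_frame("scene")
for n,i in zip("wts",(w,t,s)): cv2.imwrite(f"pics/{n}2.png",i[:,:,::-1])
print(repr(p),q.as_euler("xyz",1),r.sense()["clock"],r.sense()["opening"])
# expected nose & top
a=q.apply([0,0,1]); g=p-19*a
for n in("scene","top"): print(n,[proj(n,p+a*d).round(1) for d in(-51,99)])
z=lambda i,x,y:cv2.resize(i[y:y+100,x:x+133],(400,300),interpolation=cv2.INTER_CUBIC)
m=np.hstack([z(s,110,110),z(t,440,210)]); cv2.imwrite("pics/m3.png",cv2.convertScaleAbs(np.vstack([m,cv2.resize(w[90:440],(800,300))])[:,:,::-1],alpha=1.5,beta=20))
E
```

```text
clock: 4.2
eef_pos: [493.9, -279.8, 172.4]
tcp_rot: [3.142, -0.0, -0.4]
contact_force: [0.2, -0.7, -0.6]
opening: 0.298
grasp_force: 58.8
clock: 4.87
eef_pos: [494.2, -280.0, 232.1]
tcp_rot: [3.141, -0.001, -0.4]
contact_force: [0.4, 0.3, -1.0]
opening: 0.296
grasp_force: 58.9
array([ 494.15660043, -279.99286484,  232.0865091 ]) [ 1.79992523e+02 -6.99511830e-02 -2.29202927e+01] 5.0167 0.29420297013579627
scene [array([[152.8, 147.1]]), array([[171.1, 199.9]])]
top [array([[541.6, 245.2]]), array([[497.1, 266. ]])]
```

View pics/m3.png

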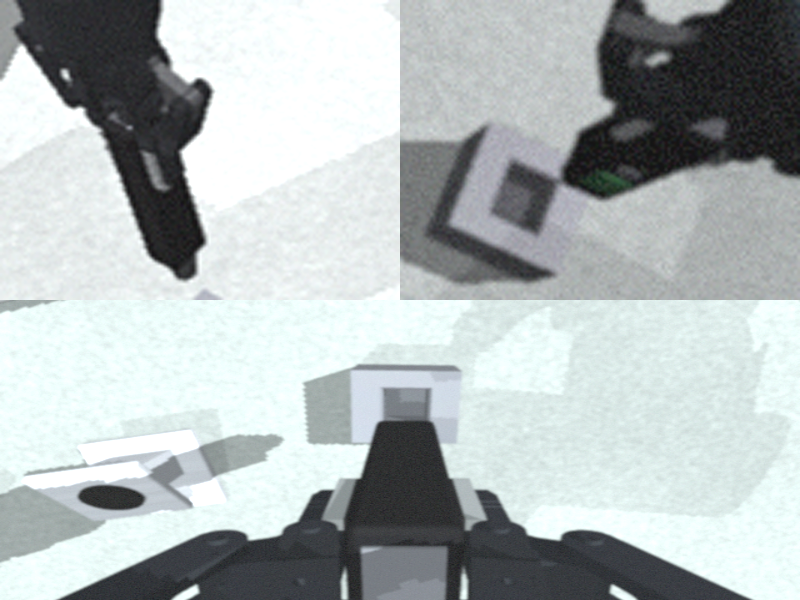

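Pen is clear and hangs straight, with its nose tip at about (171,200) in the scene image, as predicted for a TCP-to-nose length of 100 mm. Next I refine the spot with the wrist rays and plan.

```bash
cat >> h.py <<'E'
Mw=r.camera_info("wrist")["mount"];Kw=r.camera_info("wrist")["K"]
def wz(uv,z,p,q):
    d=q.apply(Mw[:3,:3]@np.linalg.inv(Kw)@np.r_[uv,1]); o=p+q.apply(Mw[:3,3]); return o+d*(z-o[2])/d[2]
yr=np.deg2rad(-10.8); spot=np.array([490.,-65.7,68.])
n=np.array([-.5*np.cos(yr),-.5*np.sin(yr),.75**.5]); yv=np.array([-np.sin(yr),np.cos(yr),0]); xv=np.cross(yv,n)
Rref=R.from_matrix(np.c_[xv,-yv,-n])
E
python3 - <<'E'
from h import *
print(wz((89.5,315),68,np.array([ 492.50355607, -282.77335985,  240.11670088]),R.from_euler("xyz",[ 179.96,0.038,-22.909],1)))
p,q=T(); print(wz((89.6,319.8),68,p,q))
# disc blobs
for f,(x0,x1,y0,y1) in {"w1":(40,150,270,360),"t2":(335,390,250,300),"s2":(250,310,215,250)}.items():
    g=cv2.imread(f"pics/{f}.png",0)[y0:y1,x0:x1]; k,l,st,ce=cv2.connectedComponentsWithStats((g<60).astype(np.uint8))
    for i in range(1,k):
        if st[i,4]>60: print(f,st[i,4],ce[i]+[x0,y0], {"t2":lambda u:atz("top",u,68),"s2":lambda u:atz("scene",u,68),"w1":lambda u:wz(u,68,np.array([ 492.50355607, -282.77335985,  240.11670088]),R.from_euler("xyz",[ 179.96,0.038,-22.909],1))}[f](ce[i]+[x0,y0]))
A=spot+180*n; print(A,n); plan(A,Rref)
E
```

```text
[491.32590729 -65.99196057  68.        ]
[490.53764476 -67.47136893  68.        ]
w1 1157 [ 89.82541054 314.82800346] [491.35670394 -66.33497515  68.        ]
w1 172 [143.12790698 351.35465116] [442.91854224 -90.19728565  68.        ]
t2 387 [362.72351421 271.78294574] [489.00962827 -66.73359208  68.        ]
t2 90 [386.18888889 281.32222222] [ 473.25987247 -108.34073144   68.        ]
s2 147 [277.14285714 230.72108844] [490.98853905 -66.35342325  68.        ]
[401.59414743 -48.83568169 223.88457268] [-0.49114363  0.09369066  0.8660254 ]
row [-0.8724 -0.8839  0.0357] [ 0.0175  0.1664 -0.0658]
```

```bash
sed -i 's/spot=np.array.*/spot=np.array([490.4,-66.4,68.])/' h.py
python3 -m inch '[[[-0.03,-0.03,0,0,0,-0.002],[-0.09,-0.09,0,0,0.012,-0.006],[-0.16,-0.16,0,0.003,0.03,-0.012],[-0.23,-0.23,0.01,0.005,0.045,-0.018],[-0.3,-0.3,0.01,0.006,0.06,-0.024],[-0.37,-0.37,0.015,0.007,0.072,-0.029],[-0.42,-0.425,0.018,0.008,0.08,-0.032],[-0.44,-0.445,0.018,0.009,0.083,-0.033]]]'
python3 - <<'E'
from h import *
plan(spot+180*n,Rref); print(r.sense()["qpos"])
E
```

```text
clock: 5.68
eef_pos: [445.0, -161.2, 226.8]
tcp_rot: [-3.126, -0.26, -0.296]
contact_force: [-0.9, -0.3, -1.7]
opening: 0.297
grasp_force: 59.0
row [-0.36   -0.4724 -0.0736] [ 0.0082  0.0835 -0.0325]
[-0.37710332 -0.0147528   2.12517854  0.05213793  0.77356227  1.45543053]
```

```bash
python3 -m inch '[[[-0.02,-0.03,-0.004,0,0.006,-0.002],[-0.07,-0.1,-0.015,0.002,0.018,-0.008],[-0.13,-0.18,-0.03,0.003,0.033,-0.013],[-0.19,-0.26,-0.04,0.005,0.048,-0.019],[-0.25,-0.34,-0.05,0.006,0.062,-0.024],[-0.31,-0.41,-0.065,0.007,0.075,-0.029],[-0.345,-0.455,-0.072,0.008,0.081,-0.032],[-0.36,-0.472,-0.074,0.008,0.0835,-0.0325]]]'
python3 -m inch '[[[0,0,0,0,0,0],[0,0,0,0,0,0],[0,0,0,0,0,0]]]'
python3 - <<'E'
from h import *
plan(spot+120*n,Rref); print(r.sense()["qpos"])
p,q=T(); w=r.grab_frame("wrist");t=r.grab_frame("top");s=r.grab_frame("scene")
a=q.apply([0,0,1]); N=p+100*a
for m in("scene","top"): print(m,proj(m,[N,spot,N-78*a]).round(1))
l=lambda P:(lambda u:u[:2]/u[2])(Kw@((q.inv().apply(P-p)-Mw[:3,3])@Mw[:3,:3])); print("wrist",l(N).round(1),l(spot).round(1))
z=lambda i,x,y:cv2.resize(i[y:y+75,x:x+100],(400,300),interpolation=cv2.INTER_CUBIC)
m=np.hstack([z(s,230,180),z(t,320,220)]); cv2.imwrite("pics/m4.png",cv2.convertScaleAbs(np.vstack([m,cv2.resize(w[90:330,120:520],(800,300))])[:,:,::-1],alpha=1.6,beta=20))
E
```

```text
clock: 6.35
eef_pos: [403.4, -50.8, 224.3]
tcp_rot: [3.14, -0.525, -0.188]
contact_force: [0.1, -0.1, -0.9]
opening: 0.298
grasp_force: 59.2
clock: 6.6
eef_pos: [405.3, -52.2, 225.3]
tcp_rot: [3.14, -0.525, -0.19]
contact_force: [-0.3, 0.4, -1.3]
opening: 0.298
grasp_force: 59.2
row [-0.0203 -0.0105  0.2966] [ 0.0007 -0.0006 -0.0003]
[-0.08754482 -0.25245085  2.4098536  -0.11788945  0.46397382  1.7646209 ]
scene [[280.8 195.9]
 [277.2 230.5]
 [286.4 159.3]]
top [[363.6 285.5]
 [362.5 271. ]
 [362.6 305.4]]
wrist [323.8 244. ] [320.9 220.3]
```

View pics/m4.png

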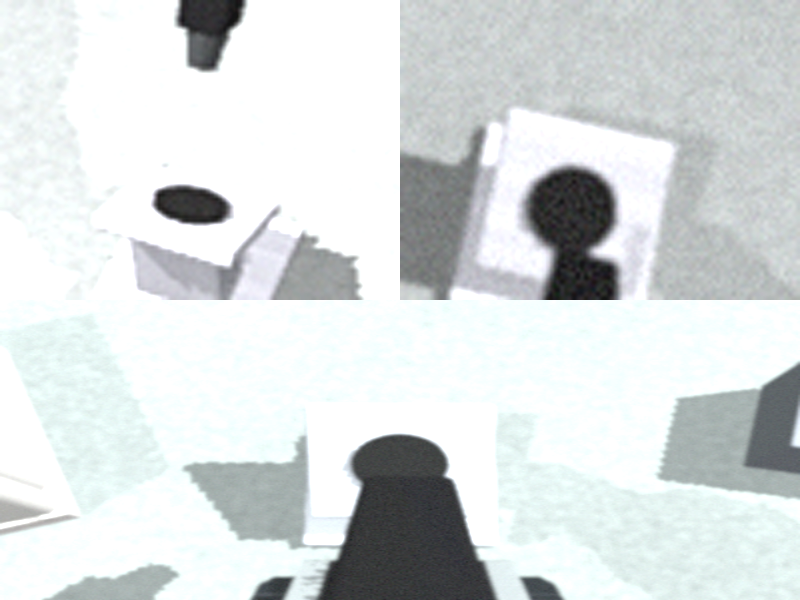

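```bash
python3 -m inch '[[[-0.004,-0.002,0.02,0,0,0],[-0.01,-0.005,0.06,0,0,0],[-0.015,-0.008,0.11,0,0,0],[-0.02,-0.01,0.16,0,0,0],[-0.02,-0.01,0.21,0,0,0],[-0.02,-0.01,0.25,0,0,0],[-0.02,-0.01,0.28,0,0,0],[-0.02,-0.01,0.294,0,0,0]]]'
python3 -m inch '[[[0,0,0,0,0,0],[0,0,0,0,0,0],[0,0,0,0,0,0],[0,0,0,0,0,0]]]'
python3 - <<'E'
from h import *
plan(spot+120*n,Rref)
E
```

```text
clock: 7.42
eef_pos: [430.6, -55.2, 171.1]
tcp_rot: [3.14, -0.524, -0.19]
contact_force: [0.4, -0.4, -2.2]
opening: 0.296
grasp_force: 59.2
clock: 7.75
eef_pos: [430.6, -55.0, 172.4]
tcp_rot: [3.14, -0.526, -0.189]
contact_force: [0.8, -0.8, -1.7]
opening: 0.298
grasp_force: 59.2
row [0.0025 0.0001 0.0043] [ 0.0007 -0.0007 -0.0003]
```

```bash
python3 -m inch '[[[0.0025,0,0.004,0,0,0],[0.0025,0,0.004,0,0,0],[0.0025,0,0.004,0,0,0],[0.0025,0,0.004,0,0,0],[0.0025,0,0.004,0,0,0],[0.0025,0,0.004,0,0,0],[0.0025,0,0.004,0,0,0],[0.0025,0,0.004,0,0,0]]]'
python3 - <<'E'
from h import *
plan(spot+120*n,Rref)
p,q=T(); w=r.grab_frame("wrist");t=r.grab_frame("top");s=r.grab_frame("scene")
a=q.apply([0,0,1]); N=p+100*a
for m in("scene","top"): print(m,proj(m,[N,spot,N-78*a]).round(1))
z=lambda i,x,y:cv2.resize(i[y:y+75,x:x+100],(400,300),interpolation=cv2.INTER_CUBIC)
m=np.hstack([z(s,230,180),z(t,320,220)]); cv2.imwrite("pics/m5.png",cv2.convertScaleAbs(np.vstack([m,cv2.resize(w[140:290,120:520],(800,300))])[:,:,::-1],alpha=1.6,beta=20))
E
```

```text
clock: 8.42
eef_pos: [431.3, -55.1, 171.5]
tcp_rot: [3.14, -0.525, -0.189]
contact_force: [-0.1, -0.9, -1.4]
opening: 0.297
grasp_force: 59.2
row [ 0.0017  0.0001 -0.0012] [ 0.0007 -0.0004 -0.0002]
scene [[278.4 221.9]
 [277.2 230.5]
 [283.8 187.1]]
top [[362.4 274.9]
 [362.5 271. ]
 [361.4 292. ]]
```

View pics/m5.png

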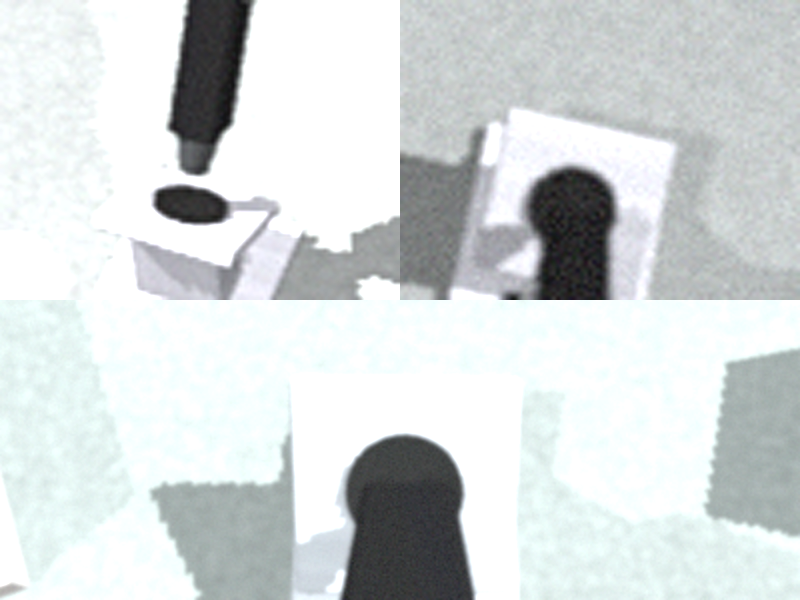

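Nose sits at about (278.5,222) in the scene crop over the disc centre at (277,230), and the wrist view is centred and square. I'll hold for 2 s, then back off along the normal.

```bash
for i in 1 2 3; do python3 -m inch '[[[0,0,0,0,0,0],[0,0,0,0,0,0],[0,0,0,0,0,0],[0,0,0,0,0,0],[0,0,0,0,0,0],[0,0,0,0,0,0],[0,0,0,0,0,0],[0,0,0,0,0,0]]]' | head -2; done
python3 -m inch '[[[0,0,-0.02,0,0,0],[0,0,-0.07,0,0,0],[0,0,-0.13,0,0,0],[0,0,-0.2,0,0,0],[0,0,-0.27,0,0,0],[0,0,-0.33,0,0,0],[0,0,-0.38,0,0,0],[0,0,-0.4,0,0,0]]]'
python3 - <<'E'
from h import *
M=[470,30,310]; plan(M,down(-10)); plan([535,135,310],down(-8),np.array(M),down(-10))
E
```

```text
clock: 9.23
eef_pos: [431.3, -55.1, 171.6]
clock: 9.9
eef_pos: [431.3, -55.1, 171.6]
clock: 10.57
eef_pos: [431.3, -55.1, 171.6]
clock: 11.23
eef_pos: [391.8, -47.3, 242.2]
tcp_rot: [3.14, -0.527, -0.189]
contact_force: [-0.4, 0.1, -1.6]
opening: 0.295
grasp_force: 59.2
row [ 0.4395 -0.4532 -0.1372] [ 0.0016 -0.1677 -0.0048]
row [ 0.2289 -0.5735  0.    ] [-0.     -0.     -0.0111]
```

```bash
python3 -m inch '[[[0.02,-0.02,-0.015,0,-0.008,0],[0.08,-0.08,-0.035,0,-0.03,0],[0.15,-0.16,-0.06,0,-0.06,-0.001],[0.23,-0.24,-0.08,0.001,-0.09,-0.002],[0.31,-0.32,-0.1,0.001,-0.118,-0.003],[0.38,-0.39,-0.12,0.001,-0.145,-0.004],[0.42,-0.435,-0.132,0.0015,-0.161,-0.005],[0.44,-0.453,-0.137,0.0016,-0.1677,-0.005]]]'
python3 -m inch '[[[0.01,-0.03,0,0,0,0],[0.04,-0.1,0,0,0,0],[0.08,-0.19,0,0,0,-0.003],[0.12,-0.29,0,0,0,-0.005],[0.16,-0.39,0,0,0,-0.007],[0.195,-0.49,0,0,0,-0.009],[0.22,-0.55,0,0,0,-0.011],[0.229,-0.5735,0,0,0,-0.011]]]'
python3 -m inch '[[[0,0,0,0,0,0],[0,0,0,0,0,0],[0,0,0,0,0,0]]]' | head -3
python3 - <<'E'
from h import *
p,q=T(); w=r.grab_frame("wrist"); cv2.imwrite("pics/w6.png",cv2.convertScaleAbs(w[:,:,::-1],alpha=1.3)); print(repr(p),q.as_euler("xyz",1).tolist())
np.savez("w6.npz",p=p,q=q.as_quat())
E
```

```text
clock: 11.9
eef_pos: [473.1, 30.9, 309.0]
tcp_rot: [-3.141, 0.003, -0.173]
contact_force: [-0.5, -0.6, -1.1]
opening: 0.297
grasp_force: 59.1
clock: 12.57
eef_pos: [535.6, 136.2, 307.8]
tcp_rot: [3.141, 0.002, -0.138]
contact_force: [-0.1, 0.2, -1.3]
opening: 0.298
grasp_force: 59.2
clock: 12.82
eef_pos: [534.8, 134.1, 308.2]
tcp_rot: [3.141, 0.002, -0.14]
array([534.76658056, 134.07561344, 308.23735569]) [179.94248167101665, 0.12104988888842583, -8.015129800996348]
```

View pics/w6.png

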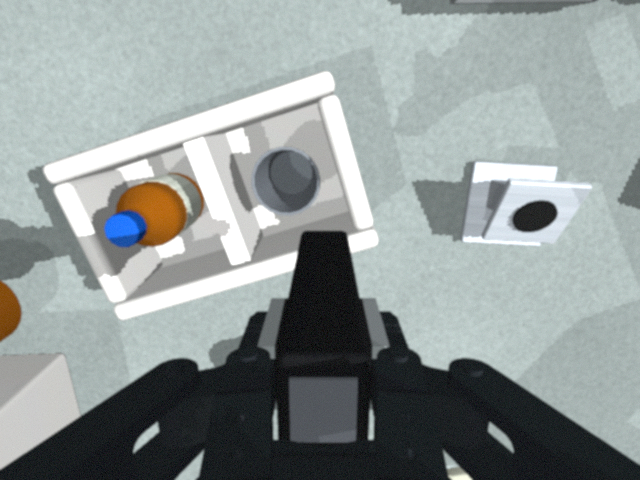

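The wrist view shows the open beaker in the near cell, its mouth centred at about (286.5,180), and a clear path over the wall.

```bash
python3 - <<'E'
from h import *
p,q=T(); b=wz((286.5,180),88,p,q); print(b)
for du in((252,180),(321,180),(286.5,147),(286.5,213)): print(wz(du,88,p,q)[:2])
print("spot chk",wz((535.5,215.5),68,p,q))
B=(b+np.array([557.4,162.6,88])+np.array([560.8,164.3,88]))/3; print(B)
plan([B[0],B[1],308],down(-8)); print(p)
E
```

```text
[561.53270164 163.3540553   88.        ]
[565.79812092 193.64543921]
[557.26740965 133.06357542]
[589.69396634 158.63303357]
[532.00925728 168.30343608]
spot chk [492.01868059 -65.51358858  68.        ]
[559.91090055 163.41801843  88.        ]
row [ 0.1033 -0.1631  0.0014] [ 0.0003  0.0006 -0.0002]
[534.89243285 134.00847096 308.3401267 ]
```

```bash
python3 -m inch '[[[0.02,-0.03,0,0,0,0],[0.05,-0.08,0,0,0,0],[0.08,-0.12,0,0,0,0],[0.1,-0.155,0,0,0,0],[0.1033,-0.163,0,0,0,0],[0.1033,-0.163,0,0,0,0],[0.1033,-0.163,0,0,0,0]]]'|head -3
python3 -m inch '[[[0,0,0.02,0,0,0],[0,0,0.06,0,0,0],[0,0,0.11,0,0,0],[0,0,0.17,0,0,0],[0,0,0.23,0,0,0],[0,0,0.28,0,0,0],[0,0,0.31,0,0,0],[0,0,0.32,0,0,0]]]'|head -3
python3 - <<'E'
from h import *
plan([560,163.5,198],down(-8))
E
```

```text
clock: 13.45
eef_pos: [560.2, 164.4, 307.9]
tcp_rot: [3.141, 0.003, -0.139]
clock: 14.12
eef_pos: [559.5, 164.0, 242.4]
tcp_rot: [3.14, 0.004, -0.139]
row [0.0038 0.002  0.2222] [0.0005 0.0013 0.0001]
```

```bash
python3 -m inch '[[[0,0,0.02,0,0,0],[0.001,0.001,0.06,0,0,0],[0.002,0.002,0.1,0,0.001,0],[0.003,0.002,0.14,0,0.001,0],[0.003,0.002,0.175,0,0.001,0],[0.003,0.002,0.2,0,0.001,0],[0.003,0.002,0.214,0,0.001,0],[0.003,0.002,0.218,0,0.001,0]]]'|head -3
python3 -m inch '[[[0,0,0,0,0,0],[0,0,0,0,0,0],[0,0,0,0,0,0],[0,0,0,0,0,0],[0,0,0,0,0,0],[0,0,0,0,0,0]]]'
python3 - <<'E'
from h import *
plan([560,163.5,198],down(-8))
p,q=T(); w=r.grab_frame("wrist");t=r.grab_frame("top");s=r.grab_frame("scene")
a=q.apply([0,0,1]); N=p+100*a
for m in("scene","top"): print(m,proj(m,[N,[560,163.5,88],N-78*a]).round(1))
z=lambda i,x,y:cv2.resize(i[y:y+75,x:x+100],(400,300),interpolation=cv2.INTER_CUBIC)
m=np.hstack([z(s,335,225),z(t,190,185)]); cv2.imwrite("pics/m7.png",cv2.convertScaleAbs(np.vstack([m,cv2.resize(w[140:290,120:520],(800,300))])[:,:,::-1],alpha=1.6,beta=20))
E
```

```text
clock: 14.78
eef_pos: [560.4, 163.7, 200.0]
tcp_rot: [3.141, -0.0, -0.139]
clock: 15.28
eef_pos: [560.7, 163.8, 200.8]
tcp_rot: [3.141, -0.002, -0.139]
contact_force: [0.0, -0.1, -0.6]
opening: 0.301
grasp_force: 59.2
row [-0.0035  0.002   0.0142] [ 0.0001 -0.0005  0.0001]
scene [[386.4 264.9]
 [385.6 268. ]
 [390.8 241.7]]
top [[233.1 223.9]
 [234.6 226.4]
 [223.7 210.5]]
```

View pics/m7.png

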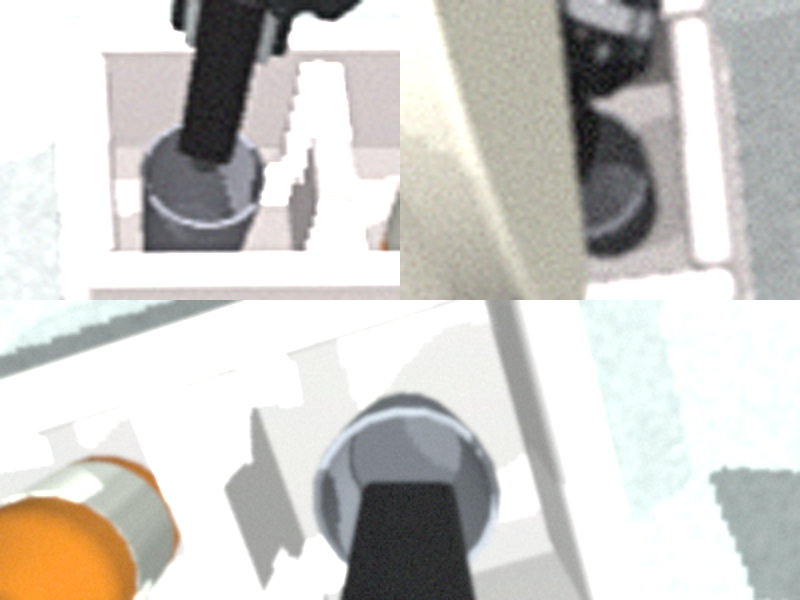

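Nose is over the middle of the mouth in both the scene and wrist crops (rim centre about (386,269), nose about (386,266)). Final small lowering and hold.

```bash
python3 -m inch '[[[-0.001,0.001,0.004,0,0,0],[-0.003,0.001,0.009,0,0,0],[-0.003,0.002,0.012,0,0,0],[-0.003,0.002,0.012,0,0,0],[-0.003,0.002,0.012,0,0,0],[-0.003,0.002,0.012,0,0,0],[-0.003,0.002,0.012,0,0,0],[-0.003,0.002,0.012,0,0,0]]]'
for i in 1 2; do python3 -m inch '[[[0,0,0,0,0,0],[0,0,0,0,0,0],[0,0,0,0,0,0],[0,0,0,0,0,0],[0,0,0,0,0,0],[0,0,0,0,0,0],[0,0,0,0,0,0],[0,0,0,0,0,0]]]'; done
```

```text
clock: 16.1
eef_pos: [560.0, 163.5, 198.3]
tcp_rot: [3.141, -0.001, -0.139]
contact_force: [0.2, 0.3, -1.3]
opening: 0.299
grasp_force: 59.2
clock: 16.77
eef_pos: [560.0, 163.5, 198.3]
tcp_rot: [3.141, -0.001, -0.139]
contact_force: [-0.0, 0.3, -2.0]
opening: 0.297
grasp_force: 59.2
clock: 17.43
eef_pos: [560.0, 163.4, 198.2]
tcp_rot: [3.141, -0.001, -0.139]
contact_force: [0.6, -0.6, -1.0]
opening: 0.298
grasp_force: 59.2
```

```bash
python3 -c "from rig import r; print(r.sign_off())"
```

```text
the job is handed in; nothing more can be done
None
```

Job handed in at about 17.4 s: the thermometer was held about 2 cm square to the reference disc for over 2 s, and it is now held upright and still about 1 cm above the middle of the beaker's mouth, with no contact seen in the images or force readings.

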